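# Open the safety cap of a clamped cleaner canister

### The job

At the bench of the spare-parts store, turn the clamp's handwheel clockwise by its upright handle, a little over one full turn, until it stops, so that the cleaner canister is gripped tight. Then press the canister's safety cap down and, keeping it pressed, twist it about a quarter turn anticlockwise until it is free. Lift it off and finish still holding the cap, right way up and still, straight above the open canister with about 8 cm between the cap's lower edge and the mouth; leave the canister upright in the tight clamp, and do not disturb the carton, the bearing ring or the tin.

Things in the scene. Friction and masses are not known exactly. Their poses are not given: they have to be found in the camera images.
- clamp: Bench clamp fixed to the table: steel base 130 x 325 mm, 12 mm thick, long along its y. Origin on the table under the middle of the jaw gap, where the canister stands. Face of the fixed jaw at y -41.5 mm, of the moving spring-backed rubber jaw at +41.5 mm (90 mm long along x, tops 71 mm above the table). The wheel moves the jaw 12 mm a turn; the canister slides a few mm till both jaws hold it.
- wheel_center (a point): Centre of the top of the clamp's horizontal aluminium handwheel, at x 0, y +178 mm of the clamp, 99 mm above the table; axes as the clamp's. The wheel is 110 mm in diameter, on a grey gear housing; its axis is vertical.
- wheel (a joint): Handwheel angle, rad, growing clockwise from above. Starts at 0 to 0.5, stops at 7.0 (clamp tight). Takes 2 to 4 N at the handle, stays where it is left. Seen from the wheel's axis the handle lies 2.288 rad anticlockwise from the clamp's +x at value 0, and along the clamp's +y at 7.0.
- knob (a point): Point on the axis of the handwheel's upright black handle, 125 mm above the table. The handle is a cylinder 22 mm in diameter, from 102 to 144 mm above the table, 43 mm from the wheel's axis; it revolves freely about its own axis, so a hand of fixed heading can grip it and carry it round.
- canister: White square plastic canister 70 x 70 mm, 82 mm tall, sloped shoulder to 88 mm, then a round neck 32 mm in diameter up to 128 mm. Loose, 0.4 to 0.85 kg, upright on the clamp's 12 mm base plate between the jaws, sides parallel to the jaws within a few degrees. Origin at the centre of its underside, z up; its axes are parallel to the cap's while that is locked.
- mouth (a point): Centre of the canister's mouth, at the top of its neck, 128 mm above its underside (140 mm above the table); under the cap at the start.
- cap: Grey ribbed round safety cap 52 mm in diameter, 35 mm tall. Origin at the centre of its lower edge, z up; locked, it lies on the canister's axis 107 mm above the canister's underside (119 mm above the table). Weighs under 60 g. Turns only anticlockwise from above, and only while pressed (up to 10 degrees of play otherwise); 50 to 125 degrees from locked it lifts straight off, 90 is best.
- cap_top (a point): Centre of the cap's flat top, 35 mm above its lower edge, 154 mm above the table when locked; a 2 mm high moulded rib crosses it along the cap's x. Pressing it down takes 4 N at first, about 11 N at 5.5 mm where it bottoms. It must be held 3.5 mm down or more (4.5 to 5 mm is safe) to turn the first 50 degrees.
- carton: Closed cardboard carton 100 x 70 x 55 mm, loose, to be left alone. Origin at the centre of its underside.
- bearing: Steel bearing ring lying flat, 72 mm outer, 36 mm inner diameter, 22 mm thick, loose, to be left alone. Origin at the centre of its underside.
- tin: Small upright tin 60 mm in diameter, 70 mm tall, loose, to be left alone. Origin at the centre of its underside.
There are look-alikes about, which are no part of the job. Of the things shaped like the cap, the grey one is meant. Of the things that look like the canister, the middle-sized one is meant.

How it is judged:
On the way, in this order (a step that is already met when the one before it is completed fails the run):
1. the handwheel has been turned clockwise to its stop, the cap still on (value of joint wheel above 6.75 rad and angle between the x axis of cap and the x axis of canister, either way round below 0.3 rad), for 0.2 s.
2. the cap is pressed down, still in its locked position (z of cap in the frame of canister below 0.1042 m and angle between the x axis of cap and the x axis of canister, either way round below 0.3 rad and horizontal distance between cap and canister below 0.008 m), for 0.05 s.
3. the cap is twisted free while still on the neck (angle between the x axis of cap and the x axis of canister, either way round above 0.75 rad and z of cap in the frame of canister below 0.109 m and horizontal distance between cap and canister below 0.008 m), for 0.05 s.
At the end, for the whole second after the job is handed in: The gripper holds the cap upright (0.3 rad) and still, its lower edge 40 to 140 mm above the canister's mouth, within 30 mm of its axis, touched only by the fingers; the handwheel is at its stop (over 6.6 rad); the canister stands upright on the clamp's base between the jaws (z of cap in the frame of canister between 0.168 and 0.268 m and horizontal distance between cap and canister below 0.03 m and angle between cap's own z axis and vertical below 0.3 rad and linear speed of cap below 0.02 m/s and contact force between the fingers and cap above 1 N and contact force between cap and canister below 0.2 N and contact force between cap and clamp below 0.2 N and value of joint wheel above 6.6 rad and angle between canister's own z axis and vertical below 0.1 rad and z of canister in the frame of clamp between 0.005 and 0.02 m and horizontal distance between canister and clamp below 0.025 m); the arm keeps its last pose, push and grip.
It fails at once if the carton, bearing ring or tin is moved more than 20 mm (distance of any of carton, bearing, tin from where it was at the start of the episode above 0.02 m).
It fails at once if the canister is pulled up out of the clamp or tipped over (z of canister in the frame of clamp above 0.035 m or angle between canister's own z axis and vertical above 0.35 rad).
It also fails if it takes over 67 s, if anything falls off the work surface, if the arm or the gripper's body presses on something with over 40 N, if the wrist force passes 120 N, or if a joint passes its speed limit or range.

### The arm

A 6-joint arm with a two-finger parallel gripper is mounted at the origin on the work surface. World frame = base frame: x ahead of the robot, y to its left, z up, the work surface at z = 0. Lengths are in m, angles in rad, forces in N, time in s.
With the tool pointing down it reaches from about 0.275 to 0.875 m from the base axis. Payload 12.5 kg.
Tool frame: the origin (TCP) lies between the finger pads; the fingertips stand 11 mm ahead of it and the grasp point (between the pads) lies 8 mm behind it (robot.nose_length is the z of the fingertips in the tool frame, in m); z points along the fingers, y is the line along which they close (so a half turn about z gives the same grasp; the last joint's range is limited). The gripper opens to 85 mm and grips with 20 to 120 N. Pads are 22 mm wide; open, the fingers measure 114 mm over their backs; the gripper's body (76 mm by 85 mm) begins 54 mm behind the grasp point. The pads swing forward as they close: fully open they stand 13 mm farther back than shut.
Start: joints at [1.231, 0.351, 1.652, -0, 1.139, -0.085], TCP at [0.139, 0.532, 0.207] pointing down, gripper open.
Joint ranges: [-2.75, 2.75], [-0.79, 2.1], [0.01, 2.65], [-1.57, 4.71], [0.07, 3.14], [-2.87, 2.87]. Speed limits (rad/s): [2.22, 2.22, 2.79, 3.14, 3.14, 3.14].

### API

Orientations are given as a unit quaternion [x, y, z, w].
In Python, from bench import robot gives the robot as it stands.
- The arm moves only by the tool apply_moves, never from a script. Its argument "targets" is text: rows parted by semicolons, each of 6 numbers parted by spaces: the shift along the tool's x, y, z in cm, then the turn, a rotation vector about the tool's x, y, z in degrees. In form: dx dy dz ax ay az; .... A call has 1 to 20 rows; each row shifts and turns the commanded pose from where the row before left it, along the tool's axes as they then stand; what a row does not reach is not made up. A row lasts 1/12 s, in which the tool goes at most 41.7 mm and 7.16 degrees, less where a joint would pass 70% of its speed; a pose out of reach is approached as far as the arm can. A call is refused whole if a number of a shift passes 4.17 or a number of a turn 7.16, either way. A call with a gripper value outside its range is refused whole. "grip" is the opening, from -1 (shut) to 1 (fully open), set as the call begins (left out, the last holds). The fingers move at their own pace and stop on an object; the grip force is fixed at half the most. Time passes only in rows, so rows that do not move let the fingers close. It gives the time, the measured TCP pose, the force, the opening and the grip force at its end, in the units of the state.
- robot.sense(): the state, without advancing time (a new reading comes with each control period).
- robot.get_image(name): name is "scene" or "side" or "wrist"; returns a dict with "pixels" (480x640x3 uint8, red, green, blue), "fx", "fy", "cx", "cy" (pixels), "extrinsics" (4x4, takes a point from camera to world coordinates); the wrist camera has in their place "mount" (4x4, takes a point from camera to tool coordinates, whose origin is the TCP and whose axes are the flange's). Camera axes: x right, y up, looking along -z (the intrinsics and any distortion apply to the point x, -y, -z); pixel columns grow to the right and rows downward; lengths in m; the calibration is good to about 2 mm. A picture is of the moment at which its call begins: read the wrist's pose just before it. There is no depth.
- robot.hand_in(): hands the job in; it is judged then, once.
The state is a dict: "clock": time; "joint_positions": joint angles; "joint_velocities": joint speeds; "tau": joint torques, N m; "ee_pos": TCP position; "eef_rot": TCP orientation; "ft_force": force on the tool from outside, world axes, zero at the start; "wrist_torque": the same for the moment, N m; "opening": finger opening in m; "finger_force": force on a finger pad.
Only numpy, scipy, OpenCV 4.12 (cv2) and the standard library are available. Lean on these libraries where they do the work, as an engineer would, in place of code of your own. Each camera call takes 0.05 s, during which the arm holds its last target. There are 200 camera calls.

## Working session

There is one attempt and no reset: what is moved stays moved. The work goes in short steps, Python scripts to look and compute and a tool call to move; the robot and the scene stay as the last step left them, time stands still between calls to the robot, and variables do not carry over. Pictures are saved under pics/ and viewed, at most 10 in all, crops included, and the job is handed in when it is done.

Besides the shell and the picture viewer there is one more tool, called after "Emit:" by a JSON object that holds its "name" and its "arguments". apply_moves: Moves the arm, as the interface text tells. Its arguments: {"type":"object","properties":{"targets":{"type":"string"},"grip":{"type":"number"}},"required":["targets"]}

```bash
mkdir -p pics
cat > h.py <<'E'
import numpy as np, cv2
from scipy.spatial.transform import Rotation as R
from bench import robot
def snap(n,f):
    s=robot.sense(); im=robot.get_image(n)
    if n=="wrist":
        T=np.eye(4);T[:3,:3]=R.from_quat(s["eef_rot"]).as_matrix();T[:3,3]=s["ee_pos"]
        im["extrinsics"]=T@np.array(im["mount"])
    cv2.imwrite(f"pics/{f}.png",cv2.cvtColor(im["pixels"],cv2.COLOR_RGB2BGR))
    np.savez(f"{f}.npz",**{k:v for k,v in im.items() if not isinstance(v,str)})
    return im
def load(f): return dict(np.load(f"{f}.npz",allow_pickle=True))
def ray(im,u,v):
    d=np.array([(u-im["cx"])/im["fx"],-(v-im["cy"])/im["fy"],-1.0]);E=np.array(im["extrinsics"])
    return E[:3,3],E[:3,:3]@d
def onz(im,u,v,z):
    o,d=ray(im,u,v);return o+d*(z-o[2])/d[2]
def proj(im,p):
    E=np.array(im["extrinsics"]);q=E[:3,:3].T@(np.array(p)-E[:3,3])
    return im["cx"]+im["fx"]*q[0]/-q[2], im["cy"]-im["fy"]*q[1]/-q[2]
E
python3 - <<'E'
from h import *
for n in ("scene","side","wrist"):
    im=snap(n,n+"0"); print(n,[k for k in im],im["fx"],im["cx"],im["cy"],np.round(im["extrinsics"],3).tolist())
s=robot.sense();print(s)
E
```

```text
scene ['pixels', 'fx', 'fy', 'cx', 'cy', 'extrinsics'] 473.8454085684439 323.4084266003544 237.63315019027414 [[-0.771, -0.388, 0.505, 1.176], [0.637, -0.461, 0.618, 0.755], [-0.007, 0.798, 0.603, 0.836], [0.0, 0.0, 0.0, 1.0]]
side ['pixels', 'fx', 'fy', 'cx', 'cy', 'extrinsics'] 479.34748237744077 312.90669827254607 246.2516119876703 [[0.929, 0.262, -0.262, 0.291], [-0.37, 0.691, -0.621, -0.617], [0.018, 0.674, 0.738, 0.839], [0.0, 0.0, 0.0, 1.0]]
wrist ['pixels', 'fx', 'fy', 'cx', 'cy', 'mount', 'extrinsics'] 375.7347366480888 320.7798093520108 236.66976906175984 [[0.251, -0.928, -0.275, 0.068], [0.968, 0.241, 0.073, 0.55], [-0.001, -0.284, 0.959, 0.374], [0.0, 0.0, 0.0, 1.0]]
{'clock': 0.15, 'joint_positions': array([ 1.23139892e+00,  3.51136443e-01,  1.65226729e+00,  1.55083761e-05,
        1.13910153e+00, -8.45667534e-02]), 'joint_velocities': array([ 0.00044477, -0.00063837, -0.00181219, -0.00065864,  0.0006505 ,
        0.00111116]), 'tau': array([ 8.20341256e-05, -5.06256795e+01, -2.91503263e+01, -1.47878927e-04,
        3.36786092e-03,  4.85577539e-05]), 'ee_pos': array([0.13850685, 0.53199094, 0.20667269]), 'eef_rot': array([ 1.27074058e-01,  9.91893127e-01, -4.44609671e-04, -1.02889415e-04]), 'ft_force': array([ 0.63157742, -0.72443394,  0.23200432]), 'wrist_torque': array([-0.04918897,  0.00312585, -0.01207356]), 'finger_force': 0.0, 'opening': 0.08559845219532981}
```

View pics/scene0.png

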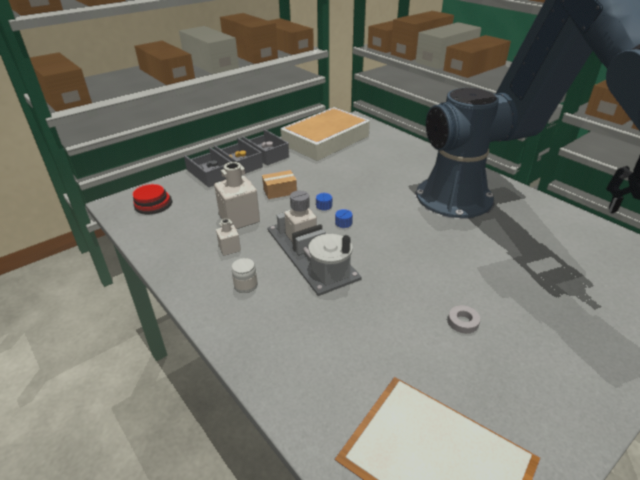

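View pics/side0.png

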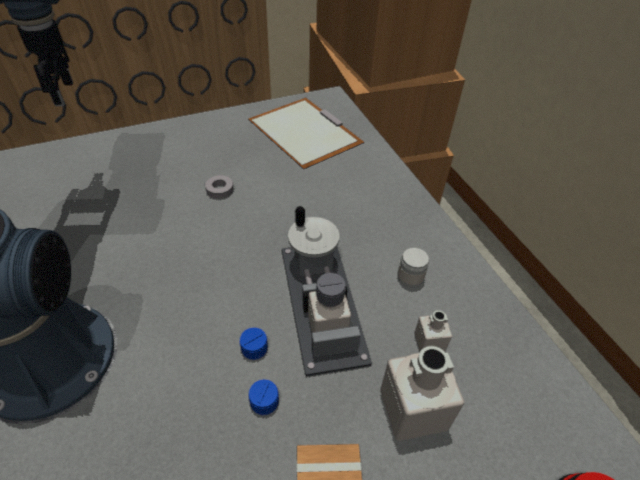

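The scene view shows the clamp with the handwheel at (330,248), its black handle at (346,243) and the grey cap at (300,200). In the side view the wheel is at (314,236), the handle at (300,215) and the cap at (331,287). The bearing, tin and carton all stand clear.

Run:
```python
from h import *
a,b=load("scene0"),load("side0")
def tri(p,q):
    o1,d1=ray(a,*p);o2,d2=ray(b,*q)
    A=np.stack([d1,-d2],1);t=np.linalg.lstsq(A,o2-o1,rcond=None)[0]
    x,y=o1+d1*t[0],o2+d2*t[1];return np.round((x+y)/2,3),round(np.linalg.norm(x-y),4)
print("cap",tri((299.5,196),(331,284)),onz(a,299.5,196,.154),onz(b,331,284,.154))
print("wheel",onz(a,330,247,.105),onz(b,314,234,.105))
print("handle top",tri((346,238),(300,209)),onz(a,346,238,.144),onz(b,300,209,.144))
for n,p in dict(c1=(288,250),c2=(365,362),c3=(311,366)).items(): print("plate corner",onz(b,*p,.012))
for n,p in dict(tin=(414,257),carton=(329,468),bear=(219,186),bigcan=(432,360)).items(): print(n,onz(b,*p,.06 if n!='bear' else .02))
x=a["pixels"][170:300,230:390];y=b["pixels"][180:380,220:420]
cv2.imwrite("pics/c1.png",cv2.cvtColor(np.hstack([cv2.resize(x,(480,390),interpolation=3),cv2.resize(y,(390,390),interpolation=3)])[:, :870],cv2.COLOR_RGB2BGR)[:, :800] if 0 else cv2.resize(cv2.cvtColor(np.hstack([cv2.resize(x,(480,390)),cv2.resize(y,(390,390))]),cv2.COLOR_RGB2BGR),(800,359)))
```

```text
cap (array([ 0.531, -0.135,  0.15 ]), np.float64(0.0013)) [ 0.53424295 -0.12990017  0.154     ] [ 0.53053441 -0.13800482  0.154     ]
wheel [0.5749005  0.04609068 0.105     ] [0.56680682 0.03252909 0.105     ]
handle top (array([0.553, 0.079, 0.141]), np.float64(0.0005)) [0.55459065 0.08195646 0.144     ] [0.55171544 0.07646683 0.144     ]
plate corner [0.5262769  0.08844491 0.012     ]
plate corner [ 0.5666531  -0.23597546  0.012     ]
plate corner [ 0.46690494 -0.20638614  0.012     ]
tin [ 0.76082525 -0.06867612  0.06      ]
carton [ 0.41859023 -0.4022151   0.06      ]
bear [0.43204042 0.35587366 0.02      ]
bigcan [ 0.66630295 -0.2985637   0.06      ]
```

View pics/c1.png

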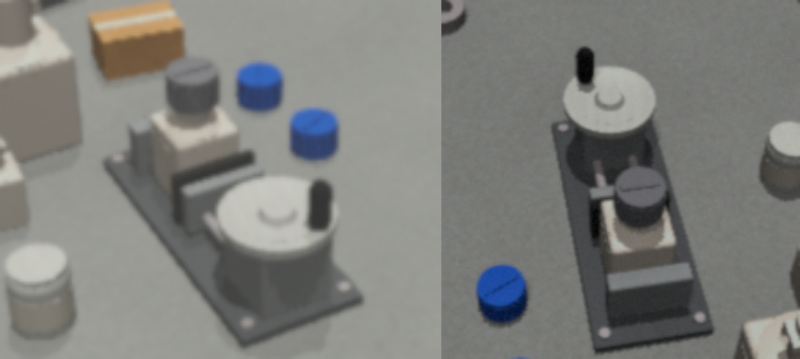

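Emit:
{"name": "apply_moves", "arguments": {"targets": "-2.7 -1.8 -0.4 0 0 0;-2.7 -1.8 -0.4 0 0 0;-2.7 -1.8 -0.4 0 0 0;-2.7 -1.8 -0.4 0 0 0;-2.7 -1.8 -0.4 0 0 0;-2.7 -1.8 -0.4 0 0 0;-2.7 -1.8 -0.4 0 0 0;-2.7 -1.8 -0.4 0 0 0;-2.7 -1.8 -0.4 0 0 0;-2.7 -1.8 -0.4 0 0 0;-2.7 -1.8 -0.4 0 0 0;-2.7 -1.8 -0.4 0 0 0;-2.7 -1.8 -0.4 0 0 0;-2.7 -1.8 -0.4 0 0 0;-2.7 -1.8 -0.4 0 0 0;-2.7 -1.8 -0.4 0 0 0;-2.7 -1.8 -0.4 0 0 0;-2.7 -1.8 -0.4 0 0 0;-2.7 -1.8 -0.4 0 0 0;0 0 0 0 0 0", "grip": 1}}

```text
clock: 1.82
ee_pos: [0.5516, 0.0683, 0.2832]
eef_rot: [0.129, 0.992, -0.0, 0.001]
ft_force: [0.6, -0.4, 0.2]
opening: 0.0856
finger_force: 0.0
```

Run:
```python
from h import *
im=snap("wrist","w1"); s=robot.sense(); print(s["clock"],s["ee_pos"],s["eef_rot"],s["joint_positions"])
```

```text
1.8667 [0.55000267 0.07004392 0.28270935] [ 1.28491653e-01  9.91710575e-01 -1.44896758e-04 -9.71619827e-05] [ 4.28358406e-02  2.92557986e-01  1.54212604e+00 -2.61365728e-04
  1.30714962e+00 -1.27019659e+00]
```

View pics/w1.png

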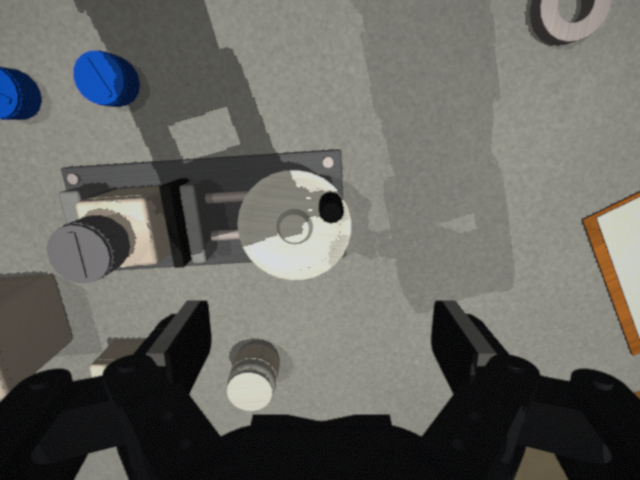

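The wrist view shows the wheel disc centred at about (295,225), the handle top at (331,207), the cap top at (80,252) and two plate screws at (72,179) and (328,162). The fingers are at the bottom.

Run:
```python
from h import *
im=load("w1");p=im["pixels"].astype(int)
g=p.max(2)
# handle: black blob
m=((g<40)).astype(np.uint8); m[:180]=0;m[240:]=0;m[:,:300]=0;m[:,365:]=0
c=max(cv2.findContours(m,0,2)[0],key=cv2.contourArea);print("blk",cv2.minEnclosingCircle(c),cv2.boundingRect(c))
(u,v),r=cv2.minEnclosingCircle(c);h=onz(im,u,v,.144); print("handle",h,"r",r/375*(im["extrinsics"][2,3]-.144))
# wheel disc: brighter than surroundings
gray=cv2.medianBlur(p.astype(np.uint8),5).max(2)
for lo in (125,):
    m=(gray>lo).astype(np.uint8); m[:160]=0;m[290:]=0;m[:,:225]=0;m[:,360:]=0
    # use low-left edge + all
    e=cv2.HoughCircles(cv2.GaussianBlur(gray,(5,5),1),cv2.HOUGH_GRADIENT,1,100,param1=80,param2=20,minRadius=48,maxRadius=66)
    print(e)
    if e is not None:
        for q in e[0][:4]: print(onz(im,q[0],q[1],.099),"r",q[2]/375*(im["extrinsics"][2,3]-.099))
hub=onz(im,295,226,.105);print("hub",hub)
e=cv2.HoughCircles(cv2.GaussianBlur(gray,(5,5),1)[200:300,40:140],cv2.HOUGH_GRADIENT,1,100,param1=60,param2=12,minRadius=26,maxRadius=36)
print("cap",e); q=e[0][0];print(onz(im,q[0]+40,q[1]+200,.154))
s1=onz(im,72,179,.012);s2=onz(im,328,162,.012);print("screws",s1,s2,np.degrees(np.arctan2(*(s2-s1)[[1,0]])))
```

```text
blk ((330.5, 207.0), 14.430970191955566) (320, 193, 23, 29)
handle [0.54602202 0.07744904 0.144     ] r 0.011798149563805137
[[[295.5 224.5  55.4]
  [ 56.5 430.5  61. ]]]
[0.56373076 0.03911164 0.099     ] r 0.05194069092202103
[ 0.73005035 -0.29483813  0.099     ] r 0.05719101337552836
hub [0.56361111 0.03905826 0.105     ]
cap [[[63.5 39.5 30.8]]]
[ 0.52273236 -0.11032757  0.154     ]
screws [ 0.46534794 -0.20957516  0.012     ] [0.5223335  0.08379414 0.012     ] 79.00746307098836
```

Emit:
{"name": "apply_moves", "arguments": {"targets": "0.1 0.1 1.2 0 0 0;0.1 0.1 1.2 0 0 0;0.1 0.1 1.2 0 0 0;0.1 0.1 1.2 0 0 0;0.1 0.1 1.2 0 0 0;0.1 0.1 1.2 0 0 0;0 0 1.2 0 0 0;0 0 1.2 0 0 0;0 0 0 0 0 0;0 0 0 0 0 0;0 0 0 0 0 0", "grip": 1}}

```text
clock: 2.78
ee_pos: [0.5446, 0.0797, 0.1878]
eef_rot: [0.127, 0.992, 0.0, 0.0]
ft_force: [-0.0, 0.2, -0.3]
opening: 0.0853
finger_force: 0.0
```

Run:
```python
from h import *
s=robot.sense();T=R.from_quat(s["eef_rot"]).as_matrix();im=snap("wrist","w2")
print(s["clock"],s["ee_pos"],100*T.T@(np.array([.546,.0775,.124])-s["ee_pos"]),T.round(3).tolist())
for z in (.102,.144): print(proj(im,[.546,.0775,z]))
```

```text
2.7833 [0.54459242 0.07965554 0.18777686] [-0.18669577 -0.1746544   6.37775798] [[-0.968, 0.252, 0.001], [0.252, 0.968, 0.0], [-0.001, 0.0, -1.0]]
(np.float64(319.06101094681964), np.float64(236.43744707698897))
(np.float64(318.7551664204759), np.float64(256.46459557221146))
```

View pics/w2.png

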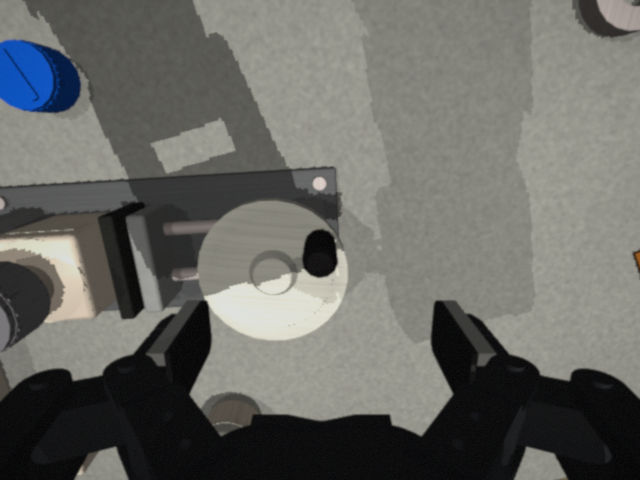

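The wrist view from lower down shows the handle top at about (320,260) and its foot at about (320,240), with the wheel centre at (274,270). The handle is between the fingers sideways, and the wheel needs refining.

Run:
```python
from h import *
im=load("w2");g=im["pixels"].max(2)
m=(g<45).astype(np.uint8);m[:215]=0;m[290:]=0;m[:,:295]=0;m[:,345:]=0
c=max(cv2.findContours(m,0,2)[0],key=cv2.contourArea);x,y,w,h=cv2.boundingRect(c);print(x,y,w,h)
top=onz(im,x+w/2,y+h-w/2,.144);foot=onz(im,x+w/2,y+w/2,.102);print("handle",top,foot)
e=cv2.HoughCircles(cv2.GaussianBlur(g,(5,5),1),cv2.HOUGH_GRADIENT,1,200,param1=80,param2=20,minRadius=65,maxRadius=85)
q=min(e[0],key=lambda q:np.hypot(q[0]-274,q[1]-270));C=onz(im,q[0],q[1],.099);print("wheel",q,C,"r",q[2]/375.7*(im["extrinsics"][2,3]-.099))
print(np.linalg.norm((top-C)[:2]))
```

```text
303 230 34 47
handle [0.54835261 0.0776548  0.144     ] [0.55372338 0.07617459 0.102     ]
wheel [270.5 277.5  77.6] [0.5683611  0.03476812 0.099     ] r 0.05292359750959086
0.04732449022509358
```

Emit:
{"name": "apply_moves", "arguments": {"targets": "-0.4 -0.1 0.8 0 0 0;0 0 0.8 0 0 0;0 0 0.8 0 0 0;0 0 0.8 0 0 0;0 0 0.8 0 0 0;0 0 0.8 0 0 0;0 0 0.8 0 0 0;0 0 0.8 0 0 0;0 0 0 0 0 0;0 0 0 0 0 0;0 0 0 0 0 0", "grip": 1}}

```text
clock: 3.75
ee_pos: [0.5484, 0.0773, 0.1234]
eef_rot: [0.127, 0.992, 0.0, 0.0]
ft_force: [-0.1, -0.2, 0.3]
opening: 0.0852
finger_force: 0.0
```

Emit:
{"name": "apply_moves", "arguments": {"targets": "0 0 0 0 0 0;0 0 0 0 0 0;0 0 0 0 0 0;0 0 0 0 0 0;0 0 0 0 0 0;0 0 0 0 0 0;0 0 0 0 0 0;0 0 0 0 0 0;0 0 0 0 0 0;0 0 0 0 0 0;0 0 0 0 0 0;0 0 0 0 0 0", "grip": -1}}

```text
clock: 4.75
ee_pos: [0.5482, 0.0773, 0.1231]
eef_rot: [0.127, 0.992, -0.0, -0.0]
ft_force: [0.5, -0.3, 0.3]
opening: 0.0001
finger_force: 0.0
```

Run:
```python
from h import *
s=robot.sense();T=R.from_quat(s["eef_rot"]).as_matrix();print(s)
C=np.array([.5637,.0388]);d=s["ee_pos"][:2]-C;a=np.degrees(np.arctan2(d[1],d[0]));print(a,np.hypot(*d))
P=lambda t:np.array([C[0]+.043*np.cos(np.radians(t)),C[1]+.043*np.sin(np.radians(t)),0])
st=np.linspace(a,79-360,41)
for i in range(40): print((100*T.T@(P(st[i+1])-P(st[i])))[:2].round(2),end=" ")
```

```text
{'clock': 4.75, 'joint_positions': array([ 5.60179064e-02,  4.58284471e-01,  1.72068726e+00, -4.03511540e-05,
        9.62659680e-01, -1.25994449e+00]), 'joint_velocities': array([ 0.00068689, -0.00094871,  0.00106381,  0.00110576,  0.00033632,
        0.00059462]), 'tau': array([ 3.54167414e-04, -5.33542764e+01, -2.57497394e+01, -2.84071566e-04,
        6.49518479e-04, -4.00082843e-05]), 'ee_pos': array([0.54815122, 0.07730191, 0.12306849]), 'eef_rot': array([ 1.27061039e-01,  9.91894900e-01, -1.98155714e-05, -1.60353180e-05]), 'ft_force': array([ 0.49198735, -0.32273167,  0.25035003]), 'wrist_torque': array([-0.0104164 ,  0.02392277, -0.01755403]), 'finger_force': 0.0, 'opening': 5.253467142880446e-05}
111.99103844815369 0.041523022173743554
[-0.63  0.39] [-0.68  0.27] [-0.72  0.15] [-0.74  0.03] [-0.73 -0.1 ] [-0.7  -0.22] [-0.65 -0.34] [-0.59 -0.44] [-0.5  -0.54] [-0.4  -0.62] [-0.29 -0.68] [-0.17 -0.72] [-0.05 -0.73] [ 0.08 -0.73] [ 0.2  -0.71] [ 0.32 -0.66] [ 0.43 -0.6 ] [ 0.52 -0.52] [ 0.6  -0.42] [ 0.67 -0.31] [ 0.71 -0.19] [ 0.73 -0.07] [0.73 0.06] [0.71 0.18] [0.67 0.3 ] [0.61 0.41] [0.53 0.51] [0.44 0.59] [0.33 0.66] [0.21 0.71] [0.09 0.73] [-0.04  0.74] [-0.16  0.72] [-0.28  0.68] [-0.39  0.62] [-0.49  0.55] [-0.58  0.45] [-0.65  0.35] [-0.7   0.23] [-0.73  0.11]
```

Run:
```python
from h import *
w=snap("wrist","w3");b=snap("side","s3");a=snap("scene","a3")
x=a["pixels"][190:310,260:390];y=b["pixels"][170:310,240:380]
cv2.imwrite("pics/c3.png",cv2.cvtColor(np.hstack([cv2.resize(w["pixels"][100:440,150:490],(340,340)),cv2.resize(np.vstack([x[:,:120],y[:120,10:130]]),(200,400))[:340] if 0 else cv2.resize(y[:,:],(340,340))]),cv2.COLOR_RGB2BGR))
```

```text
(no output)
```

View pics/c3.png

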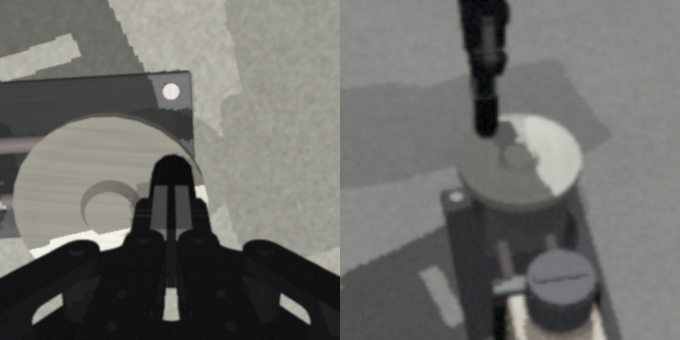

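The wrist crop shows the shut fingers, with the handle top (a black dome at full-image (322,262)) standing just beyond them on the tool's +x side. The side crop shows the fingers at the wheel's rim. I'll check the projection of the TCP against the fingers.

Run:
```python
from h import *
w=load("w3");b=load("s3");a=load("a3");s=robot.sense();T=R.from_quat(s["eef_rot"]).as_matrix();p=s["ee_pos"]
for n,o in dict(tcp=[0,0,0],tip=[0,0,.011],tipx=[.011,0,.011],grasp=[0,0,-.008]).items():
    q=p+T@np.array(o);print(n,np.round(proj(w,q),1),np.round(proj(b,q),1),np.round(proj(a,q),1))
print("mount",np.round(w["mount"],4).tolist())
print("dome if handle",onz(w,322,265,.144))
for v in (250,262,275,285,300,315,330): print(v,w["pixels"][v,312:336:4].max(1))
W=w["pixels"]; cv2.imwrite("pics/c4.png",cv2.cvtColor(np.hstack([cv2.resize(W[230:400,240:400],(480,510)),cv2.resize(a["pixels"][200:285,300:353],(318,510))]),cv2.COLOR_RGB2BGR))
```

```text
tcp [321.9 283.2] [298.3 216.3] [346.5 242.9]
tip [321.8 274.5] [298.3 219.9] [346.4 246.4]
tipx [321.9 254.1] [293.3 220.3] [350.4 245.2]
grasp [321.9 290.2] [298.3 213.6] [346.6 240.3]
mount [[0.0007, 0.9588, 0.2841, 0.073], [1.0, -0.0007, -0.0, -0.0006], [0.0002, 0.2841, -0.9588, -0.1675], [0.0, 0.0, 0.0, 1.0]]
dome if handle [0.53140212 0.08163443 0.144     ]
250 [150 150 151 153 153 149]
262 [15 17 14 14 14 14]
275 [18 15 16 14 13 14]
285 [40 41 10 20 43 42]
300 [71 59 18 24 71 70]
315 [71 50 16 19 70 71]
330 [110  71  25  28 109 108]
```

View pics/c4.png

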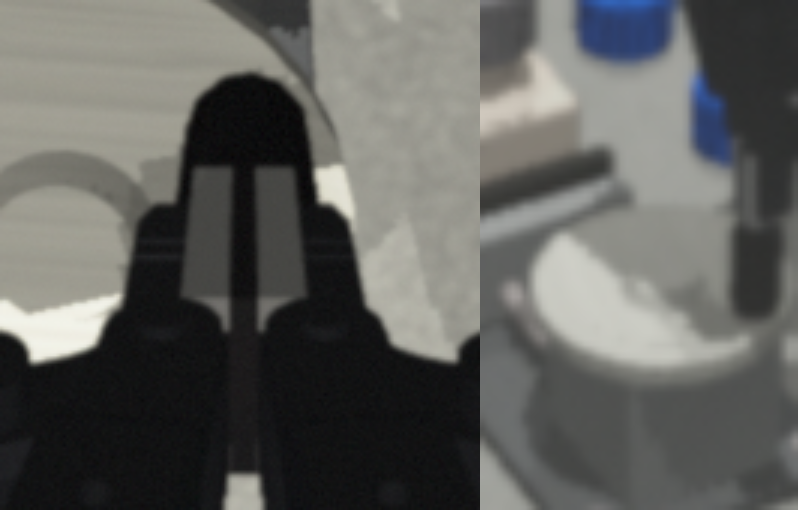

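Emit:
{"name": "apply_moves", "arguments": {"targets": "0 0 0 0 0 0;0 0 0 0 0 0;0 0 0 0 0 0;0 0 0 0 0 0;0 0 0 0 0 0;0 0 0 0 0 0;0 0 0 0 0 0;0 0 0 0 0 0;0 0 0 0 0 0;0 0 0 0 0 0", "grip": 1}}

```text
clock: 5.73
ee_pos: [0.5482, 0.0773, 0.1231]
eef_rot: [0.127, 0.992, -0.0, -0.0]
ft_force: [-0.8, 0.8, -0.3]
opening: 0.0855
finger_force: 0.0
```

Run:
```python
from h import *
s=robot.sense();print(s["opening"],s["ee_pos"])
w=snap("wrist","w5");a=snap("scene","a5");b=snap("side","s5")
h=[.548,.078]
for z in (.102,.144): print(np.round(proj(w,h+[z]),1),np.round(proj(a,h+[z]),1),np.round(proj(b,h+[z]),1))
P=lambda im,r,c,k:cv2.resize(im["pixels"][r[0]:r[1],c[0]:c[1]],None,fx=k,fy=k)
A=P(w,(180,400),(180,460),1.6);B=P(a,(205,275),(300,370),2.5);C=P(b,(180,268),(270,340),2.5)
o=np.zeros((400,640,3),np.uint8);o[:A.shape[0],:A.shape[1]]=A;o[:B.shape[0],455:455+B.shape[1]]=B;o[177:177+C.shape[0],455:455+C.shape[1]]=C
cv2.imwrite("pics/c5.png",cv2.cvtColor(o,cv2.COLOR_RGB2BGR))
```

```text
0.08546585551701501 [0.54815252 0.07731173 0.12308253]
[322.9 266.8] [346.6 249.7] [298.2 223.1]
[323.5 302.1] [346.9 236.2] [298.1 209. ]
```

View pics/c5.png

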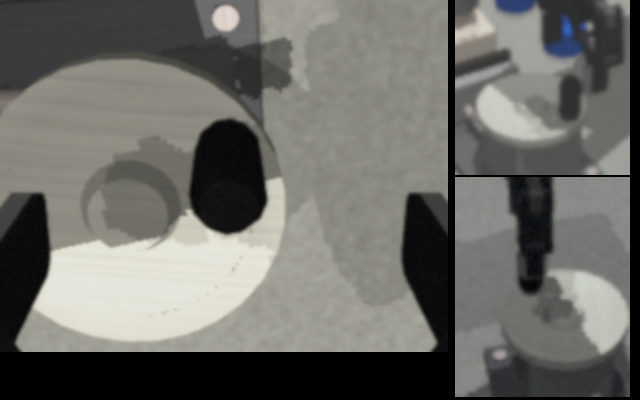

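The handle stands where predicted: in the wrist image its foot is at (323,267) and its top at (323,302). The open fingertips appear near v=300, which is well behind where an 11 mm nose would put them, so I think the fingers closed above the handle. I'll check the nose length.

Run:
```python
from h import *
print(robot.nose_length,[k for k in dir(robot) if k[0]!='_'])
w=load("w5")
for z in (-.002,-.03,-.04):
    for x in (.011,-.011):
        for y in (.043,):
            q=np.linalg.inv(w["mount"])@np.array([x,y,z,1]);print(z,x,(w["cx"]+w["fx"]*q[0]/-q[2]).round(1),(w["cy"]-w["fy"]*q[1]/-q[2]).round(1))
```

```text
0.011 ['MotionError', 'get_image', 'hand_in', 'nose_length', 'sense']
-0.002 0.011 413.6 263.3
-0.002 -0.011 410.4 305.8
-0.03 0.011 430.2 288.1
-0.03 -0.011 425.8 336.9
-0.04 0.011 437.7 299.2
-0.04 -0.011 432.7 350.8
```

The nose is stated as 11 mm, but the picture puts the open fingertips about 35 mm behind the TCP, and closing at this height did pass over the handle. I'll go 2.2 cm lower, which is safe whichever is right, and close partway while watching the force.

Emit:
{"name": "apply_moves", "arguments": {"targets": "0 0 0.4 0 0 0;0 0 0.4 0 0 0;0 0 0.4 0 0 0;0 0 0.4 0 0 0;0 0 0.4 0 0 0;0 0 0.2 0 0 0;0 0 0 0 0 0;0 0 0 0 0 0", "grip": 1}}

```text
clock: 6.55
ee_pos: [0.5481, 0.0773, 0.101]
eef_rot: [0.127, 0.992, -0.0, -0.0]
ft_force: [-0.5, 0.4, 0.9]
opening: 0.0854
finger_force: 0.0
```

Emit:
{"name": "apply_moves", "arguments": {"targets": "0 0 0 0 0 0;0 0 0 0 0 0;0 0 0 0 0 0;0 0 0 0 0 0;0 0 0 0 0 0;0 0 0 0 0 0", "grip": -0.2}}

```text
clock: 7.05
ee_pos: [0.5482, 0.0773, 0.1012]
eef_rot: [0.127, 0.992, -0.0, 0.0]
ft_force: [0.5, 0.5, 0.2]
opening: 0.0342
finger_force: 0.0
```

Emit:
{"name": "apply_moves", "arguments": {"targets": "0 0 0 0 0 0;0 0 0 0 0 0;0 0 0 0 0 0;0 0 0 0 0 0;0 0 0 0 0 0;0 0 0 0 0 0;0 0 0 0 0 0;0 0 0 0 0 0", "grip": -1}}

```text
clock: 7.72
ee_pos: [0.5482, 0.0777, 0.1014]
eef_rot: [0.127, 0.992, 0.0, 0.0]
ft_force: [-2.3, 4.0, 5.5]
opening: 0.0201
finger_force: 58.6
```

The grip is on: opening 20 mm, force 59 N. That confirms the real fingertips sit about 35 mm behind the stated nose. Next I carry the handle round clockwise.

Emit:
{"name": "apply_moves", "arguments": {"targets": "-0.63 0.39 0 0 0 0;-0.68 0.27 0 0 0 0;-0.72 0.15 0 0 0 0;-0.74 0.03 0 0 0 0;-0.73 -0.1 0 0 0 0;-0.7 -0.22 0 0 0 0;-0.65 -0.34 0 0 0 0;-0.59 -0.44 0 0 0 0;-0.5 -0.54 0 0 0 0;-0.4 -0.62 0 0 0 0;0 0 0 0 0 0;0 0 0 0 0 0"}}

```text
clock: 8.72
ee_pos: [0.6066, 0.0466, 0.1015]
eef_rot: [0.127, 0.992, -0.0, 0.001]
ft_force: [0.8, -2.6, 4.6]
opening: 0.0196
finger_force: 58.7
```

Run:
```python
from h import *
s=robot.sense();print(s["ee_pos"],s["ft_force"],s["opening"])
d=s["ee_pos"][:2]-[.5637,.0388];print(np.degrees(np.arctan2(d[1],d[0])),np.hypot(*d))
w=snap("wrist","w6")
```

```text
[0.60664712 0.04655784 0.10145148] [ 0.84572059 -2.55172466  4.58254034] 0.01964514803093882
10.239326139640115 0.0436421738963131
```

Emit:
{"name": "apply_moves", "arguments": {"targets": "-0.29 -0.68 0 0 0 0;-0.17 -0.72 0 0 0 0;-0.05 -0.73 0 0 0 0;0.08 -0.73 0 0 0 0;0.2 -0.71 0 0 0 0;0.32 -0.66 0 0 0 0;0.43 -0.6 0 0 0 0;0.52 -0.52 0 0 0 0;0.6 -0.42 0 0 0 0;0.67 -0.31 0 0 0 0;0.71 -0.19 0 0 0 0;0.73 -0.07 0 0 0 0;0.73 0.06 0 0 0 0;0.71 0.18 0 0 0 0;0.67 0.3 0 0 0 0;0 0 0 0 0 0"}}

```text
clock: 10.1
ee_pos: [0.5347, 0.0068, 0.1014]
eef_rot: [0.127, 0.992, 0.0, 0.001]
ft_force: [2.2, 4.5, 3.1]
opening: 0.0197
finger_force: 58.9
```

Emit:
{"name": "apply_moves", "arguments": {"targets": "0.61 0.41 0 0 0 0;0.53 0.51 0 0 0 0;0.44 0.59 0 0 0 0;0.33 0.66 0 0 0 0;0.21 0.71 0 0 0 0;0.09 0.73 0 0 0 0;-0.04 0.74 0 0 0 0;-0.16 0.72 0 0 0 0;-0.28 0.68 0 0 0 0;-0.39 0.62 0 0 0 0;-0.49 0.55 0 0 0 0;-0.58 0.45 0 0 0 0;0 0 0 0 0 0;0 0 0 0 0 0"}}

```text
clock: 11.27
ee_pos: [0.5508, 0.0788, 0.1014]
eef_rot: [0.127, 0.992, -0.0, 0.0]
ft_force: [1.1, -0.1, 7.1]
opening: 0.0197
finger_force: 59.6
```

Run:
```python
from h import *
s=robot.sense();print(s["ee_pos"],s["ft_force"],s["opening"])
T=R.from_quat(s["eef_rot"]).as_matrix();C=np.array([.5637,.0388])
d=s["ee_pos"][:2]-C;a=np.degrees(np.arctan2(d[1],d[0]));print(a,np.hypot(*d))
P=lambda t:np.array([C[0]+.043*np.cos(np.radians(t)),C[1]+.043*np.sin(np.radians(t)),0])
for t in (100,92,85,79,75,70): print(t,(100*T.T@(P(t)-[*s["ee_pos"][:2],0])).round(2))
```

```text
[0.55078711 0.07875674 0.10138123] [ 1.07552447 -0.14465767  7.13982811] 0.019653054219438214
107.90937297958293 0.04199147581930273
100 [-0.47  0.37  0.  ]
92 [-1.03  0.58  0.  ]
85 [-1.54  0.7   0.  ]
79 [-1.99  0.75  0.  ]
75 [-2.29  0.76  0.  ]
70 [-2.66  0.74  0.  ]
```

Emit:
{"name": "apply_moves", "arguments": {"targets": "-0.47 0.3 0 0 0 0;-0.56 0.2 0 0 0 0;-0.5 0.12 0 0 0 0;-0.3 0.04 0 0 0 0;0 0 0 0 0 0;0 0 0 0 0 0;0 0 0 0 0 0"}}

```text
clock: 11.85
ee_pos: [0.5699, 0.0806, 0.1014]
eef_rot: [0.127, 0.992, 0.0, 0.0]
ft_force: [1.9, 0.3, 8.1]
opening: 0.0198
finger_force: 59.6
```

Emit:
{"name": "apply_moves", "arguments": {"targets": "-0.25 0 0 0 0 0;0 0 0 0 0 0;-0.2 0 0 0 0 0;0 0 0 0 0 0;0 0 0 0 0 0;0 0 0 0 0 0"}}

```text
clock: 12.35
ee_pos: [0.5729, 0.08, 0.1013]
eef_rot: [0.127, 0.992, 0.0, -0.001]
ft_force: [-5.9, 3.9, 12.5]
opening: 0.0197
finger_force: 60.2
```

Emit:
{"name": "apply_moves", "arguments": {"targets": "-0.2 0 0 0 0 0;0 0 0 0 0 0;0 0 0 0 0 0;0 0 0 0 0 0"}}

```text
clock: 12.68
ee_pos: [0.5731, 0.08, 0.1012]
eef_rot: [0.127, 0.992, 0.0, -0.003]
ft_force: [-14.5, 6.5, 19.0]
opening: 0.0198
finger_force: 60.9
```

The wheel is at its stop: the force climbed to 15 N with no motion. I'll unload, open, go up and move over the cap, then turn the hand 90° clockwise so there is room for the twist.

Emit:
{"name": "apply_moves", "arguments": {"targets": "0.3 0 0 0 0 0;0.1 0 0 0 0 0;0 0 0 0 0 0;0 0 0 0 0 0"}}

```text
clock: 13.02
ee_pos: [0.5719, 0.0803, 0.1014]
eef_rot: [0.127, 0.992, 0.0, -0.0]
ft_force: [-0.3, 2.8, 8.5]
opening: 0.0195
finger_force: 59.8
```

Emit:
{"name": "apply_moves", "arguments": {"targets": "0 0 0 0 0 0;0 0 0 0 0 0;0 0 0 0 0 0;0 0 0 0 0 0;0 0 0 0 0 0;0 0 0 0 0 0;0 0 0 0 0 0;0 0 -1 0 0 0;0 0 -2 0 0 0;0 0 -2.5 0 0 0;0 0 -2.5 0 0 0;0 0 -2.5 0 0 0;0 0 -2.5 0 0 0;0 0 0 0 0 0", "grip": 1}}

```text
clock: 14.18
ee_pos: [0.5743, 0.0795, 0.237]
eef_rot: [0.127, 0.992, 0.001, 0.004]
ft_force: [-0.3, 0.9, 0.2]
opening: 0.0855
finger_force: 0.0
```

Emit:
{"name": "apply_moves", "arguments": {"targets": "-0.2 -2.8 0 0 0 0;-0.2 -2.8 0 0 0 0;-0.2 -2.8 0 0 0 0;-0.2 -2.8 0 0 0 0;-0.2 -2.8 0 0 0 0;-0.2 -2.8 0 0 0 0;-0.2 -2.8 0 0 0 0;0 -2.8 0 0 0 0;0 0 0 0 0 0;0 0 0 0 0 0;0 0 0 0 0 0;0 0 0 0 0 0"}}

```text
clock: 15.18
ee_pos: [0.5296, -0.1401, 0.2312]
eef_rot: [0.127, 0.992, 0.0, -0.0]
ft_force: [-0.9, 0.2, 0.5]
opening: 0.0856
finger_force: 0.0
```

Run:
```python
from h import *
s=robot.sense();print(s["ee_pos"],s["joint_positions"])
w=snap("wrist","w7");print(proj(w,[.529,-.142,.154]),375.7*.026/(w["extrinsics"][2,3]-.154))
```

```text
[ 0.52959337 -0.14008857  0.23115931] [-3.43661453e-01  3.22774659e-01  1.62901912e+00  1.57346752e-04
  1.18985628e+00 -1.66061093e+00]
(np.float64(318.6195710931063), np.float64(237.2897092792516)) 39.92593823172465
```

View pics/w7.png

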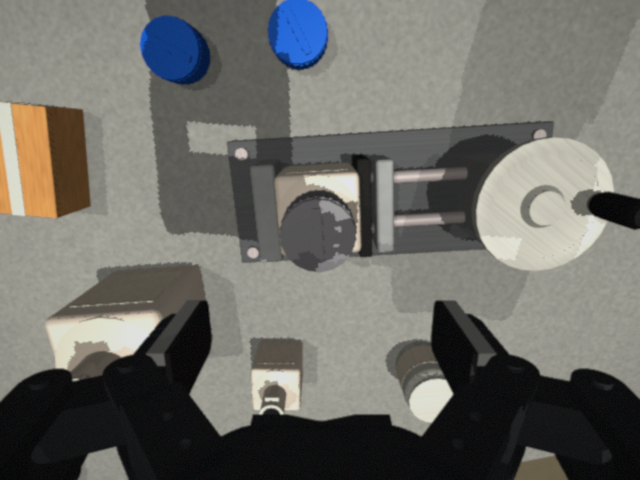

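The canister now sits between both jaws and the handle points along the clamp's +y. The cap's top disc is centred near (318,232) with a radius of about 39 px, and the canister top spans u = 277 to 360.

Run:
```python
from h import *
w=load("w7");g=cv2.GaussianBlur(w["pixels"],(3,3),0).astype(float)
c=np.array([318.5,232.])
from scipy.optimize import least_squares
pts=[]
for t in np.radians(np.arange(-5,186,4)):
    r=np.arange(30,48,.5);x=c[0]+r*np.cos(t);y=c[1]+r*np.sin(t)
    v=cv2.remap(g.astype(np.float32),x.astype(np.float32),y.astype(np.float32),1)[:,0,:]
    d=np.abs(np.gradient(v,axis=0)).sum(1);k=d.argmax();pts.append((x[k],y[k]))
pts=np.array(pts);f=least_squares(lambda p:np.hypot(*(pts-p[:2]).T)-p[2],[*c,39],loss="soft_l1",f_scale=.7)
print(f.x,np.abs(f.fun).mean());P=onz(w,f.x[0],f.x[1],.154);print(P,"r",f.x[2]/375.7*.244)
s=robot.sense();T=R.from_quat(s["eef_rot"]).as_matrix();print((100*T.T@(P-s["ee_pos"])).round(2))
```

```text
[318.12260233 228.6827179   42.04284375] 2.5611075259452623
[ 0.52305059 -0.14079673  0.154     ] r 0.027304907838496078
[ 0.62 -0.24  7.72]
```

Emit:
{"name": "apply_moves", "arguments": {"targets": "0.4 -0.2 0 0 0 0;0 0 0 0 0 7;0 0 0 0 0 7;0 0 0 0 0 7;0 0 0 0 0 7;0 0 0 0 0 7;0 0 0 0 0 7;0 0 0 0 0 7;0 0 0 0 0 7;0 0 0 0 0 7;0 0 0 0 0 7;0 0 0 0 0 7;0 0 0 0 0 7;0 0 0 0 0 7;0 0 0 0 0 0;0 0 0 0 0 0;0 0 0 0 0 0"}}

```text
clock: 16.65
ee_pos: [0.525, -0.1416, 0.2311]
eef_rot: [0.795, 0.606, -0.0, 0.0]
ft_force: [0.4, -0.7, 0.2]
opening: 0.0855
finger_force: 0.0
```

Run:
```python
from h import *
s=robot.sense();print(s["ee_pos"],s["joint_positions"]);T=R.from_quat(s["eef_rot"]).as_matrix();print(T.round(3).tolist())
w=snap("wrist","w8");print(proj(w,[.525,-.141,.154]),375.7*.026/(w["extrinsics"][2,3]-.154))
cv2.imwrite("pics/c8.png",cv2.resize(cv2.imread("pics/w8.png")[170:350,220:420],(800,720))[:600])
```

```text
[ 0.52502516 -0.14159044  0.23113235] [-3.49028166e-01  3.15312221e-01  1.63946785e+00 -1.01840469e-05
  1.18681166e+00 -8.12783179e-02]
[[0.265, 0.964, -0.0], [0.964, -0.265, -0.0], [-0.0, 0.0, -1.0]]
(np.float64(321.50908324528723), np.float64(234.70838278028094)) 39.93097837228301
```

View pics/c8.png

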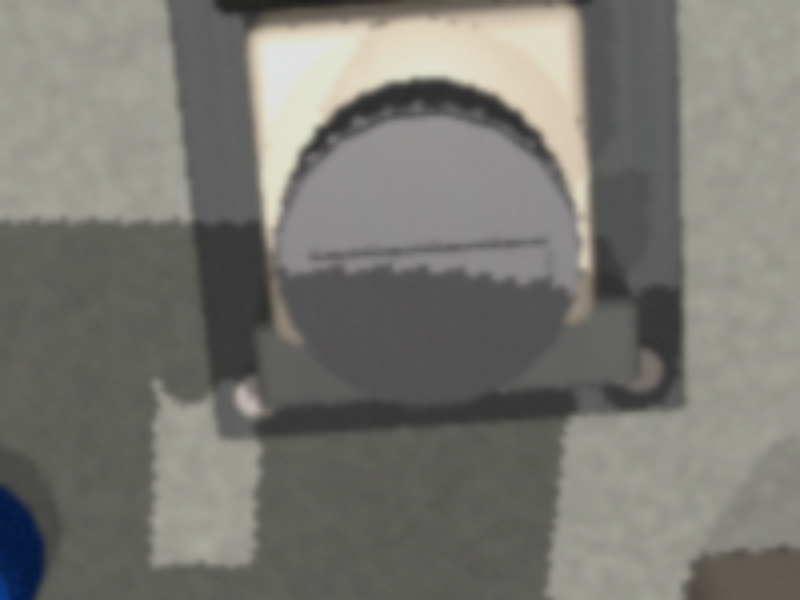

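The close wrist view shows the cap disc centred at full-image (327,235). That is 3.6 mm along the tool's +y from the guess, so the cap is at about (0.5285, -0.142), which agrees with the clamp geometry. Next I descend, allowing for the shorter fingers.

Emit:
{"name": "apply_moves", "arguments": {"targets": "0 0.35 1.5 0 0 0;0 0 1.5 0 0 0;0 0 1.5 0 0 0;0 0 1.5 0 0 0;0 0 1.5 0 0 0;0 0 1.5 0 0 0;0 0 1.5 0 0 0;0 0 1.5 0 0 0;0 0 1 0 0 0;0 0 0.6 0 0 0;0 0 0.5 0 0 0;0 0 0 0 0 0;0 0 0 0 0 0;0 0 0 0 0 0"}}

```text
clock: 17.87
ee_pos: [0.5288, -0.1429, 0.0908]
eef_rot: [0.796, 0.605, 0.0, 0.0]
ft_force: [-0.4, -0.4, 0.4]
opening: 0.0853
finger_force: 0.0
```

Emit:
{"name": "apply_moves", "arguments": {"targets": "0 0 0 0 0 0;0 0 0 0 0 0;0 0 0 0 0 0;0 0 0 0 0 0;0 0 0 0 0 0;0 0 0 0 0 0;0 0 0 0 0 0;0 0 0 0 0 0", "grip": -1}}

```text
clock: 18.53
ee_pos: [0.5287, -0.143, 0.0904]
eef_rot: [0.797, 0.605, 0.0, 0.0]
ft_force: [1.4, -1.5, 3.2]
opening: 0.0514
finger_force: 62.7
```

Gripped well centred at 51 mm. Now I press.

Emit:
{"name": "apply_moves", "arguments": {"targets": "0 0 0.2 0 0 0;0 0 0.2 0 0 0;0 0 0.1 0 0 0;0 0 0 0 0 0;0 0 0 0 0 0;0 0 0 0 0 0"}}

```text
clock: 19.03
ee_pos: [0.5288, -0.143, 0.086]
eef_rot: [0.797, 0.605, 0.0, 0.001]
ft_force: [-2.3, -1.6, 11.1]
opening: 0.0511
finger_force: 64.0
```

Emit:
{"name": "apply_moves", "arguments": {"targets": "0 0 0.07 0 0 0;0 0 0 0 0 0;0 0 0 0 0 -5;0 0 0 0 0 -5;0 0 0 0 0 -5;0 0 0 0 0 -5;0 0 0 0 0 -5;0 0 0 0 0 -5;0 0 0 0 0 0;0 0 0 0 0 0"}}

```text
clock: 19.87
ee_pos: [0.5292, -0.143, 0.0854]
eef_rot: [0.613, 0.79, 0.0, 0.001]
ft_force: [-0.0, -1.1, 10.5]
opening: 0.0509
finger_force: 63.7
```

Emit:
{"name": "apply_moves", "arguments": {"targets": "0 0 0 0 0 -5;0 0 0 0 0 -5;0 0 0 0 0 -5;0 0 0 0 0 -5;0 0 0 0 0 -5;0 0 0 0 0 -5;0 0 0 0 0 -5;0 0 0 0 0 -5;0 0 0 0 0 -5;0 0 0 0 0 -5;0 0 0 0 0 -5;0 0 0 0 0 -5;0 0 0 0 0 0;0 0 0 0 0 0"}}

```text
clock: 21.03
ee_pos: [0.5296, -0.1428, 0.0855]
eef_rot: [0.135, 0.991, -0.0, 0.001]
ft_force: [2.5, 0.7, 10.1]
opening: 0.0513
finger_force: 63.8
```

Run:
```python
from h import *
s=robot.sense();print(s["ee_pos"],s["joint_positions"],s["ft_force"],s["wrist_torque"])
T=R.from_quat(s["eef_rot"]).as_matrix();print(np.degrees(np.arctan2(T[1,1],T[0,1])))
```

```text
[ 0.52964928 -0.14278277  0.08551291] [-3.48459598e-01  5.03105362e-01  1.76071408e+00  6.64541369e-04
  8.74958018e-01 -1.64833031e+00] [ 2.49125881  0.70499302 10.09035185] [ 0.22096341 -0.35128459  0.29093503]
74.45276339396831
```

Emit:
{"name": "apply_moves", "arguments": {"targets": "0 0 -0.2 0 0 0;0 0 -0.2 0 0 0;0 0 -0.2 0 0 0;0 0 -0.2 0 0 0;0 0 0 0 0 0;0 0 0 0 0 0"}}

```text
clock: 21.53
ee_pos: [0.528, -0.1428, 0.0921]
eef_rot: [0.136, 0.991, 0.0, -0.001]
ft_force: [-0.8, -3.7, -2.5]
opening: 0.0511
finger_force: 63.8
```

Emit:
{"name": "apply_moves", "arguments": {"targets": "0 0 -0.2 0 0 0;0 0 -0.2 0 0 0;0 0 -0.2 0 0 0;0 0 0 0 0 0;0 0 0 0 0 0"}}

```text
clock: 21.95
ee_pos: [0.5286, -0.1428, 0.0987]
eef_rot: [0.136, 0.991, -0.0, 0.0]
ft_force: [0.8, -1.8, -3.3]
opening: 0.0507
finger_force: 63.7
```

Emit:
{"name": "apply_moves", "arguments": {"targets": "0 0 -0.5 0 0 0;0 0 -0.5 0 0 0;0 0 -0.5 0 0 0;0 0 -0.5 0 0 0;0 0 -0.5 0 0 0;0 0 -0.5 0 0 0;0 0 0 0 0 0"}}

```text
clock: 22.53
ee_pos: [0.529, -0.1429, 0.1297]
eef_rot: [0.136, 0.991, -0.0, 0.001]
ft_force: [0.6, -0.1, -0.8]
opening: 0.0509
finger_force: 64.1
```

Emit:
{"name": "apply_moves", "arguments": {"targets": "0 0 -0.8 0 0 0;0 0 -0.8 0 0 0;0 0 -0.8 0 0 0;0 0 -0.8 0 0 0;0 0 -0.8 0 0 0;0 0 -0.8 0 0 0;0 0 -0.8 0 0 0;0 0 -0.4 0 0 0;0 0 -0.3 0 0 0;0 0 0 0 0 0;0 0 0 0 0 0;0 0 0 0 0 0;0 0 0 0 0 0;0 0 0 0 0 0;0 0 0 0 0 0;0 0 0 0 0 0;0 0 0 0 0 0"}}

```text
clock: 23.95
ee_pos: [0.5284, -0.1428, 0.1913]
eef_rot: [0.136, 0.991, 0.0, -0.0]
ft_force: [-1.0, -0.9, -0.2]
opening: 0.051
finger_force: 64.1
```

Run:
```python
from h import *
s=robot.sense();print(s["ee_pos"],s["ft_force"],s["opening"],s["finger_force"],np.abs(s["joint_velocities"]).max())
a=snap("scene","a9");b=snap("side","s9")
cap=[.5285,-.1425,.2375];neck=[.5285,-.1425,.13];can=[.5285,-.1425,.06];wh=[.572,.081,.13]
A0,B0=load("scene0"),load("side0")
for n,p in dict(cap=cap,capfoot=[.5285,-.1425,.222],gap=[.5285,-.1425,.18],mouth=[.5285,-.1425,.14],neck=neck,can=can,handle=wh).items():
    o=[]
    for im in (a,b):
        u,v=map(int,np.round(proj(im,p)));o.append((u,v,im["pixels"][v-1:v+2,u-1:u+2].mean((0,1)).round().tolist()))
    print(n,o)
# column profile below the hand
u,_=map(int,proj(a,cap));print([int(x) for x in a["pixels"][150:235:3,u].mean(1)])
u,_=map(int,proj(b,cap));print([int(x) for x in b["pixels"][235:330:3,u].mean(1)])
```

```text
[ 0.52842497 -0.14275766  0.19131702] [-0.99732467 -0.89095643 -0.20199125] 0.05096200688140843 64.07702442258596 0.0027560187793878796
cap [(297, 166, [61.0, 60.0, 59.0]), (333, 256, [16.0, 17.0, 19.0])]
capfoot [(297, 171, [74.0, 73.0, 72.0]), (333, 262, [16.0, 15.0, 16.0])]
gap [(298, 185, [157.0, 157.0, 151.0]), (332, 277, [57.0, 57.0, 58.0])]
mouth [(299, 198, [55.0, 54.0, 51.0]), (331, 291, [16.0, 17.0, 17.0])]
neck [(299, 201, [98.0, 94.0, 88.0]), (330, 294, [22.0, 21.0, 22.0])]
can [(300, 222, [138.0, 132.0, 124.0]), (329, 316, [150.0, 143.0, 134.0])]
handle [(340, 245, [53.0, 53.0, 52.0]), (308, 210, [13.0, 14.0, 15.0])]
[30, 83, 36, 40, 42, 47, 77, 72, 73, 97, 154, 149, 148, 137, 133, 140, 46, 101, 108, 107, 111, 121, 176, 192, 133, 122, 91, 55, 115]
[20, 13, 11, 47, 21, 18, 25, 12, 18, 16, 20, 18, 14, 18, 29, 79, 109, 64, 18, 17, 28, 119, 96, 95, 93, 105, 140, 144, 142, 116, 94, 93]
```

The scene column shows the grey cap in the hand at v = 168 to 177, bare background below it, and the dark open mouth at v = 198 with the neck under it. The grip is 64 N at 51 mm and the arm is still, so I'm handing in.

```bash
python3 -c "
from bench import robot
print(robot.hand_in())"
```

```text
the job is handed in; nothing more can be done
None
```

The job is handed in, with no verdict returned: the wheel was turned to its stop, the cap was pressed, twisted about 90° and lifted off, and the hand now holds it still about 8 cm above the open canister.

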